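# Finger-test the repaired line on an LED panel

### The job

Check the repaired line on the sprung LED panel: press your shut fingertips lightly on its green end and run them along the raised amber line, round both corners, to the red end in one stroke, without leaving the line or lifting off on the way. Press just enough that the panel sinks a few of its 10 mm of spring travel, and never to the stop. Finish while still holding the red end lightly pressed, and leave everything else on the bench where it lies.

Things in the scene. Friction and masses are not known exactly. Their poses are not given: they have to be found in the camera images.
- panel (a joint): How far the black LED panel (220 x 140 x 14 mm, grey pixel grid, on brass springs over a fixed aluminium jig 270 x 190 x 12 mm lying flat at any yaw) has sunk, in m: 0 up, 0.010 on its stop. Moves only straight down, wherever pressed, and springs back: starts to sink at 1 to 2 N, reaches the stop at about 7 to 8 N (600 N/m). Its face is 40 mm above the bench when up.
- face (a point): Centre of the panel, level with the line's top (43 mm above the bench when up); x along the panel's long side, y its short side, z up. The line is an flat amber bar, 10 mm wide, 3 mm proud of the panel's face, Z-shaped: from the green disc 70 mm along +x, 70 mm along +y, 85 mm along +x to the red disc. It sinks with the panel. (panel_c1 to c5: its three legs, green disc, red disc.)
- green_end (a point): Start of the line: centre of the top of the green disc, 18 mm across, flush with the line's top. In face axes (-80, -35) mm.
- p2 (a point): On the line's top, middle of the first leg: (-45, -35) mm in face axes.
- corner_a (a point): On the line's top, first corner (line centre): (-10, -35) mm.
- p4 (a point): On the line's top, middle of the middle leg: (-10, 0) mm.
- corner_b (a point): On the line's top, second corner: (-10, 35) mm.
- p6 (a point): On the line's top, middle of the last leg: (32, 35) mm.
- red_end (a point): End of the line: centre of the top of the red disc, 18 mm across, flush with the line's top: (75, 35) mm.
- bowl_a: Loose green plastic bowl, 90 mm across the rim, 48 mm high, standing near the jig; origin under its centre. Leave alone.
- bowl_b: A second loose green bowl, the same. Leave alone.
- power_bank: Loose black power bank, 68 x 135 x 16 mm, near the jig; origin under its centre. Leave alone.
- spool: Loose white empty spool, 54 mm across, 40 mm high, standing; origin under its centre. Leave alone.
- tweezers: Loose steel tweezers with blue end, about 125 mm long, 8 mm high, lying along own x; origin under the middle. Leave alone.
- adapter: Loose black power adapter, 85 x 48 x 32 mm; origin under its centre. Leave alone.
- screwdriver: Loose screwdriver lying along own x; about 30 mm high at most. Leave alone.

How it is judged:
On the way, in this order (a step that is already met when the one before it is completed fails the run):
1. the fingertips press the line at the green end disc (within 12 mm), the panel sunk by more than 1 mm (horizontal distance between the grasp point and green_end below 0.012 m and value of joint panel above 0.001 m and (contact force between the fingers and panel_c4 above 0.1 N or contact force between the fingers and panel_c1 above 0.1 N)), for 0.04 s.
2. the fingertips press the line at the middle of the first leg (within 12 mm), the panel sunk by more than 1 mm (horizontal distance between the grasp point and p2 below 0.012 m and value of joint panel above 0.001 m and contact force between the fingers and panel_c1 above 0.1 N), for 0.04 s.
3. the fingertips press the line at the first corner (within 12 mm), the panel sunk by more than 1 mm (horizontal distance between the grasp point and corner_a below 0.012 m and value of joint panel above 0.001 m and (contact force between the fingers and panel_c1 above 0.1 N or contact force between the fingers and panel_c2 above 0.1 N)), for 0.04 s.
4. the fingertips press the line at the middle of the middle leg (within 12 mm), the panel sunk by more than 1 mm (horizontal distance between the grasp point and p4 below 0.012 m and value of joint panel above 0.001 m and contact force between the fingers and panel_c2 above 0.1 N), for 0.04 s.
5. the fingertips press the line at the second corner (within 12 mm), the panel sunk by more than 1 mm (horizontal distance between the grasp point and corner_b below 0.012 m and value of joint panel above 0.001 m and (contact force between the fingers and panel_c2 above 0.1 N or contact force between the fingers and panel_c3 above 0.1 N)), for 0.04 s.
6. the fingertips press the line at the middle of the last leg (within 12 mm), the panel sunk by more than 1 mm (horizontal distance between the grasp point and p6 below 0.012 m and value of joint panel above 0.001 m and contact force between the fingers and panel_c3 above 0.1 N), for 0.04 s.
At the end, for the whole second after the job is handed in: The fingertips still press the line within 12 mm of the red disc's centre, the panel at rest and sunk between 1 and 9 mm, and every loose thing within 15 mm of where it began (horizontal distance between the grasp point and red_end below 0.012 m and value of joint panel between 0.001 and 0.009 m and (contact force between the fingers and panel_c5 above 0.1 N or contact force between the fingers and panel_c3 above 0.1 N) and velocity of joint panel below 0.01 m/s and distance of each of bowl_a, bowl_b, power_bank, spool, tweezers, adapter, screwdriver from where it was at the start of the episode below 0.015 m); the arm keeps its last pose, push and grip.
It fails at once if the panel is pushed to its stop (sunk by more than 9.3 mm) or pressed with more than 20 N (value of joint panel above 0.0093 m or contact force between the fingers and panel above 20 N).
It fails at once if the panel is pressed down with the fingertips more than 16 mm off the line (value of joint panel above 0.001 m and not ((x of the grasp point in the frame of face between -0.096 and 0.006 m and y of the grasp point in the frame of face between -0.051 and -0.019 m) or (x of the grasp point in the frame of face between -0.026 and 0.006 m and y of the grasp point in the frame of face between -0.051 and 0.051 m) or (x of the grasp point in the frame of face between -0.026 and 0.091 m and y of the grasp point in the frame of face between 0.019 and 0.051 m))).
It fails at once if the fingertips lift off the line on the way (just above its middle part, within 12 mm of it, with the panel up) (value of joint panel below 0.0004 m and height (world z) of the grasp point below 0.072 m and (horizontal distance between the grasp point and p2 below 0.012 m or horizontal distance between the grasp point and corner_a below 0.012 m or horizontal distance between the grasp point and p4 below 0.012 m or horizontal distance between the grasp point and corner_b below 0.012 m or horizontal distance between the grasp point and p6 below 0.012 m)).
It fails at once if a loose thing is lifted, carried or moved by more than 15 mm (distance of any of bowl_a, bowl_b, power_bank, spool, tweezers, adapter, screwdriver from where it was at the start of the episode above 0.015 m).
It also fails if it takes over 40 s, if anything falls off the work surface, if the arm or the gripper's body presses on something with over 40 N, if the wrist force passes 120 N, or if a joint passes its speed limit or range.

### The arm

A 7-joint arm with a two-finger parallel gripper is mounted at the origin on the work surface. World frame = base frame: x ahead of the robot, y to its left, z up, the work surface at z = 0. Lengths are in m, angles in rad, forces in N, time in s.
With the tool pointing down it reaches from about 0.425 to 0.925 m from the base axis. Payload 6.8 kg.
Tool frame: the origin (TCP) lies midway between the tips of the shut fingers; the grasp point (between the pads) lies 19 mm behind it (r.grip_depth is the distance from the TCP to the grasp point, in m); z points along the fingers, y is the line along which they close (so a half turn about z gives the same grasp; the last joint's range is limited). The gripper opens to 85 mm and grips with 20 to 120 N. Pads are 22 mm wide; open, the fingers measure 114 mm over their backs; the gripper's body (76 mm by 85 mm) begins 54 mm behind the grasp point. The pads swing forward as they close: fully open they stand 13 mm farther back than shut.
Start: joints at [-1.44, 0.477, 0.022, 1.555, -0.011, 1.109, -0.083], TCP at [0.16, 0.656, 0.231] pointing down, gripper open.
Joint ranges: [-2.96, 2.96], [-0.34, 2.1], [-1.41, 1.46], [0.24, 2.44], [-1.37, 4.51], [0.17, 1.92], [-2.96, 2.96]. Speed limits (rad/s): [2.39, 2.39, 3.14, 3.14, 3.14, 3.14, 3.14].

### API

Orientations are given as a rotation vector (axis times angle).
In Python, from bench import telemetry, grab_frame, calibration, order, silhouettes, r gives the robot as it stands.
- The arm moves only by the tool apply_moves, never from a script. Its argument "moves" is a list of rows, each a list of 7 numbers: the turn, a rotation vector about the tool's x, y, z scaled (see below), then the shift along the tool's x, y, z scaled (see below), then the opening, from -1 (shut) to 1 (fully open). A call has exactly 8 rows; each row shifts and turns the commanded pose from where the row before left it, along the tool's axes as they then stand; what a row does not reach is not made up. The controller multiplies each number of a shift by 1000 mm and each number of a turn by 6 degrees. A row lasts 1/12 s, in which the tool goes at most 41.7 mm and 7.16 degrees, less where a joint would pass 70% of its speed; a pose out of reach is approached as far as the arm can. A call with a number of a shift or a turn outside -1 to 1 is refused whole. A call with a gripper value outside its range is refused whole. The fingers move at their own pace and stop on an object; "grip_force" is the grip in N (left out, the last holds). Time passes only in rows, so rows that do not move let the fingers close, or fill a call up. It gives the time, the measured TCP pose, the force, the opening and the grip force at its end, in the units of the state.
- telemetry.get_obs(): the state, without advancing time (a new reading comes with each control period).
- grab_frame(name): name is "side" or "top"; returns the picture (480x640x3 uint8, blue, green, red); there is no depth.
- calibration(name): a dict with "fx", "fy", "cx", "cy" (pixels), "world_from_camera" (4x4, takes a point from camera to world coordinates). Camera axes: x right, y down, z forward; pixel columns grow to the right and rows downward; lengths in m; the calibration is good to about 2 mm. A picture is of the moment at which its call begins. calibration takes no time and is no camera call.
- order.hand_in(): hands the job in; it is judged then, once.
Trained networks look in the newest picture that a camera, given by its name, has taken for a name from the list of things; names that differ only in an ending like _2 or _b are one class to them, and where a whole thing is asked for, a point or a joint stands for the part that bears it (a point fixed in the world has none). Each returns a list of dicts, best first, with "p" (0 to 1); they miss things now and then, are a little off and sometimes report something else, mostly with a low value. They report only what shows in the picture. A call takes as long as a camera call.
- silhouettes(thing, camera): "mask" (480x640 bool, what is visible of it) and "extent" ([centre column, centre row, width, height] in pixels, round what is visible of it).
The state is a dict: "clock": time; "joints": joint angles; "qvel": joint speeds; "tau": joint torques, N m; "tcp_pos": TCP position; "orientation": TCP orientation; "contact_force": force on the tool from outside, world axes, zero at the start; "moment": the same for the moment, N m; "grip_width": finger opening in m; "gripper_force": force on a finger pad.
Only numpy, scipy, OpenCV 4.12 (cv2) and the standard library are available. Lean on these libraries where they do the work, as an engineer would, in place of code of your own. Each camera call takes 0.05 s, during which the arm holds its last target. There are 200 camera calls.

## Working session

There is one attempt and no reset: what is moved stays moved. The work goes in short steps, Python scripts to look and compute and a tool call to move; the robot and the scene stay as the last step left them, time stands still between calls to the robot, and variables do not carry over. Pictures are saved under pics/ and viewed, at most 10 in all, crops included, and the job is handed in when it is done.

Besides the shell and the picture viewer there is one more tool, called after ">>>" as name(argument=value, ...), one argument or row to a line, values as JSON. apply_moves: Moves the arm, as the interface text tells. Its arguments: {"type":"object","properties":{"moves":{"type":"array"},"grip_force":{"type":"number"}},"required":["moves"]}

```bash
mkdir -p pics; python3 - <<'E'
from bench import telemetry, grab_frame, calibration, silhouettes
import cv2,numpy as np
o=telemetry.get_obs()
for k,v in o.items(): print(k,np.round(v,4))
for n in("side","top"):
    f=grab_frame(n); cv2.imwrite(f"pics/{n}0.png",f); c=calibration(n); print(n,c["fx"],c["fy"],c["cx"],c["cy"],np.round(c["world_from_camera"],4).tolist())
for t in("green_end","red_end","panel","panel_c1"):
    try:
        for d in silhouettes(t,"top")[:2]: print(t,round(d["p"],2),np.round(d["extent"],1))
    except Exception as e: print(t,e)
E
```

```text
clock 0.0
joints [-1.4401  0.4778  0.0224  1.5565 -0.0115  1.1093 -0.0831]
qvel [-0.0006 -0.0004 -0.0001  0.0006 -0.0016 -0.0006  0.0011]
tau [-5.00000e-04 -5.96450e+01  1.60800e+00 -2.81188e+01  1.26000e-02
  9.40000e-03 -0.00000e+00]
tcp_pos [0.1595 0.6553 0.2303]
orientation [-3.7420e-01 -3.1192e+00  2.9000e-03]
contact_force [ 0.0808  0.0144 -0.7544]
moment [-0.0226  0.0093 -0.0178]
gripper_force 0.0
grip_width 0.0856
side 601.3278794192978 601.3278794192978 321.9822520803375 242.79452873126516 [[0.9152, -0.3, 0.269, 0.2988], [-0.4029, -0.6701, 0.6234, -0.5895], [-0.0068, -0.679, -0.7341, 0.8465], [0.0, 0.0, 0.0, 1.0]]
top 606.8387935983178 606.8387935983178 321.40915125099184 240.72909063937985 [[-0.0042, -0.992, 0.1265, 0.4732], [-1.0, 0.0039, -0.0027, 0.0617], [0.0022, -0.1265, -0.992, 1.0397], [0.0, 0.0, 0.0, 1.0]]
green_end 0.86 [393.6 243.8 106.5 146. ]
red_end 0.56 [393.  243.6 105.  143.6]
panel 0.95 [392.1 245.2 104.1 142.7]
panel_c1 it knows: adapter, bowl, corner, face, green_end, p, panel, power_bank, red_end, screwdriver, spool, tweezers
```

View pics/top0.png

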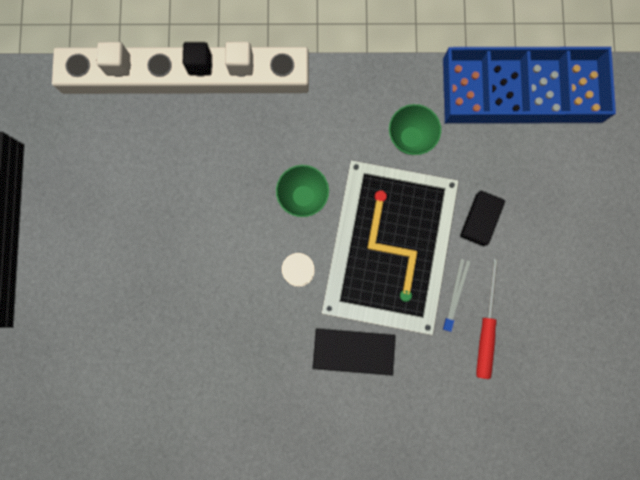

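View pics/side0.png

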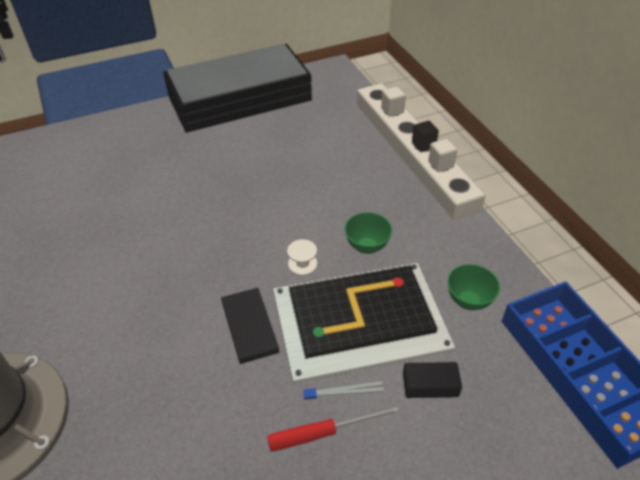

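The top view shows the jig at about (392,247), with the green end at pixel (406,296), the red end at (380,196), and the corners near (413,253) and (373,246). The side view agrees: green at (319,331), red at (398,282). Next I fit the face pose from both cameras.

```bash
cat > h.py <<'E'
import cv2,numpy as np
from scipy.optimize import least_squares
from scipy.spatial.transform import Rotation as R
from bench import telemetry, calibration
P=np.array([[-80,-35],[-10,-35],[-10,35],[75,35]])/1000.
def unproj(n,uv,z):
    c=calibration(n);T=np.array(c["world_from_camera"])
    d=np.c_[(uv[:,0]-c["cx"])/c["fx"],(uv[:,1]-c["cy"])/c["fy"],np.ones(len(uv))]@T[:3,:3].T
    return (T[:3,3]+d*((z-T[2,3])/d[:,2])[:,None])[:,:2]
def seg(q):
    D=[]
    for a,b in zip(P[:-1],P[1:]):
        t=np.clip(((q-a)@(b-a))/((b-a)@(b-a)),0,1); D.append(np.linalg.norm(q-a-t[:,None]*(b-a),axis=1))
    return np.min(D,0)
def fit(n,f,z=.043):
    hsv=cv2.cvtColor(f,cv2.COLOR_BGR2HSV); H,S,V=cv2.split(hsv)
    box=np.zeros(H.shape,bool)
    if n=="top": box[175:320,345:445]=1
    else: box[268:350,290:430]=1
    g=lambda m: unproj(n,np.argwhere(m&box)[:,::-1].astype(float),z)
    am=g((H>14)&(H<32)&(S>120)&(V>110)); gr=g((H>45)&(H<85)&(S>90)&(V>50)); rd=g(((H<6)|(H>174))&(S>150)&(V>90))
    gc,rc=gr.mean(0),rd.mean(0)
    d=rc-gc; e=P[3]-P[0]; th=np.arctan2(d[1],d[0])-np.arctan2(e[1],e[0])
    def res(p):
        c,s=np.cos(p[2]),np.sin(p[2]); Q=np.array([[c,-s],[s,c]])
        tf=lambda x:(x-p[:2])@Q
        return np.r_[seg(tf(am))*1e3, 5*1e3*(tf(np.array([gc,rc]))-P[[0,3]]).ravel()]
    c,s=np.cos(th),np.sin(th);x0=np.r_[(gc+rc)/2-np.array([[c,-s],[s,c]])@((P[0]+P[3])/2),th]
    r=least_squares(res,x0)
    print(n,len(am),len(gr),len(rd),"disc dist",np.linalg.norm(d),"pose",np.round(r.x,4),"med",np.median(seg((am-r.x[:2])@np.array([[np.cos(r.x[2]),-np.sin(r.x[2])],[np.sin(r.x[2]),np.cos(r.x[2])]]))),res(r.x)[-4:]/5)
    return r.x
E
python3 - <<'E'
from h import *
p=np.mean([fit(n,cv2.imread(f"pics/{n}0.png")) for n in("top","side")],0)
np.save("pose.npy",p)
c,s=np.cos(p[2]),np.sin(p[2]);print("pts",(P@np.array([[c,s],[-s,c]])+p[:2]).round(4).tolist())
o=telemetry.get_obs();M=R.from_rotvec(o["orientation"]).as_matrix();print(M.round(3))
# yaw turn about tool z so tool x lies along -/+ face x
for k in range(4):
    a=p[2]+k*np.pi/2; t=np.array([np.cos(a),np.sin(a),0]); v=M.T@t; print(k,np.degrees(np.arctan2(v[1],v[0])))
g=np.array([*(P@np.array([[c,s],[-s,c]])+p[:2])[0],.12]);print("shift tool",M.T@(g-o["tcp_pos"]))
E
```

```text
top 945 98 104 disc dist 0.17304341685887614 pose [ 0.5952 -0.0593 -0.1942] med 0.0031300018040734054 [-2.16679519  0.04365478  1.18185315 -0.1728967 ]
side 797 87 83 disc dist 0.17097965506654633 pose [ 0.5949 -0.063  -0.1924] med 0.003251817372776314 [-0.47702525 -0.05484146  0.53238334 -0.08980106]
pts [[0.5098, -0.0801], [0.5785, -0.0936], [0.5919, -0.0249], [0.6753, -0.0412]]
[[-0.972  0.237 -0.   ]
 [ 0.237  0.972 -0.001]
 [-0.    -0.001 -1.   ]]
0 177.38895840312048
1 87.38895939646292
2 -2.611041596879509
3 -92.61104060353708
shift tool [-0.51426933 -0.63188794  0.11139406]
```

>>> apply_moves(
  moves=[
    [0, 0, -0.435, -0.03, -0.02, 0, -1],
    [0, 0, 0, -0.03, -0.02, 0, -1],
    [0, 0, 0, -0.03, -0.02, 0, -1],
    [0, 0, 0, -0.03, -0.02, 0, -1],
    [0, 0, 0, -0.03, -0.02, 0, -1],
    [0, 0, 0, -0.03, -0.02, 0, -1],
    [0, 0, 0, -0.03, -0.02, 0, -1],
    [0, 0, 0, -0.03, -0.02, 0, -1],
  ],
  grip_force=30,
)

```text
clock: 0.92
tcp_pos: [0.3643, 0.4502, 0.2314]
orientation: [0.303, 3.127, 0.0]
contact_force: [0.3, 0.5, 0.8]
grip_width: -0.0002
gripper_force: 0.0
```

>>> apply_moves(
  moves=[
    [0, 0, 0, -0.018, -0.034, 0, -1],
    [0, 0, 0, -0.018, -0.034, 0, -1],
    [0, 0, 0, -0.018, -0.034, 0, -1],
    [0, 0, 0, -0.018, -0.034, 0, -1],
    [0, 0, 0, -0.018, -0.034, 0, -1],
    [0, 0, 0, -0.018, -0.034, 0, -1],
    [0, 0, 0, -0.018, -0.034, 0, -1],
    [0, 0, 0, -0.018, -0.034, 0, -1],
  ],
)

```text
clock: 1.58
tcp_pos: [0.4525, 0.1552, 0.2315]
orientation: [0.303, 3.127, 0.001]
contact_force: [0.6, -0.6, 0.8]
grip_width: 0.0
gripper_force: 0.0
```

```bash
cat > s.py <<'E'
from h import *
p=np.load("pose.npy");c,s=np.cos(p[2]),np.sin(p[2])
o=telemetry.get_obs();M=R.from_rotvec(o["orientation"]).as_matrix()
t=np.array(o["tcp_pos"]); gp=t-.019*M[:,2]
f=(gp[:2]-p[:2])@np.array([[c,-s],[s,c]])
print("t",round(o["clock"],2),"tcp",t.round(4),"face grasp mm",(f*1e3).round(1),"Fz",np.round(o["contact_force"],2),"grip",round(o["grip_width"],4))
v=M.T@np.array([c,s,0]);print("face x in tool",v.round(3),"tool z",M[:,2].round(4))
for n,q in(("green",P[0]),):
    w=np.r_[q@np.array([[c,s],[-s,c]])+p[:2],t[2]]-np.r_[gp[:2],t[2]]; print("shift to",n,(M.T@w*1e3).round(1))
E
python3 s.py
```

```text
t 1.58 tcp [0.4525 0.1552 0.2315] face grasp mm [-181.4  184.9] Fz [ 0.62 -0.56  0.84] grip 0.0
face x in tool [-1. -0.  0.] tool z [ 4.e-04  5.e-04 -1.e+00]
shift to green [-1.014e+02 -2.199e+02 -1.000e-01]
```

>>> apply_moves(
  moves=[
    [0, 0, 0, -0.015, -0.032, 0, -1],
    [0, 0, 0, -0.015, -0.032, 0, -1],
    [0, 0, 0, -0.015, -0.032, 0, -1],
    [0, 0, 0, -0.015, -0.032, 0, -1],
    [0, 0, 0, -0.015, -0.032, 0, -1],
    [0, 0, 0, -0.015, -0.032, 0, -1],
    [0, 0, 0, -0.01, -0.02, 0, -1],
    [0, 0, 0, 0, 0, 0, -1],
  ],
)

```text
clock: 2.25
tcp_pos: [0.5103, -0.0761, 0.2317]
orientation: [0.315, 3.124, -0.004]
contact_force: [0.1, 0.1, -0.4]
grip_width: -0.0001
gripper_force: 0.0
```

>>> apply_moves(
  moves=[
    [0, 0, 0, 0, 0, 0.03, -1],
    [0, 0, 0, 0, 0, 0.03, -1],
    [0, 0, 0, 0, 0, 0.03, -1],
    [0, 0, 0, 0, 0, 0.03, -1],
    [0, 0, 0, 0, 0, 0.02, -1],
    [0, 0, 0, 0, 0, 0.01, -1],
    [0, 0, 0, 0, 0, 0, -1],
    [0, 0, 0, 0, 0, 0, -1],
  ],
)

```text
clock: 2.92
tcp_pos: [0.51, -0.07, 0.0816]
orientation: [-0.303, -3.127, -0.0]
contact_force: [-0.1, 0.3, -0.1]
grip_width: 0.0001
gripper_force: 0.0
```

```bash
python3 s.py; python3 - <<'E'
from bench import grab_frame
import cv2
a=grab_frame("side");b=grab_frame("top")
cv2.imwrite("pics/c1.png",cv2.hconcat([cv2.resize(a[200:400,230:430],(400,400),interpolation=2),cv2.resize(b[150:350,280:480],(400,400),interpolation=2)]))
E
```

```text
t 2.92 tcp [ 0.51   -0.07    0.0816] face grasp mm [-81.7 -25.1] Fz [-0.14  0.25 -0.12] grip 0.0001
face x in tool [-1. -0. -0.] tool z [-1.e-04  1.e-04 -1.e+00]
shift to green [-1.7 -9.9 -0. ]
```

View pics/c1.png

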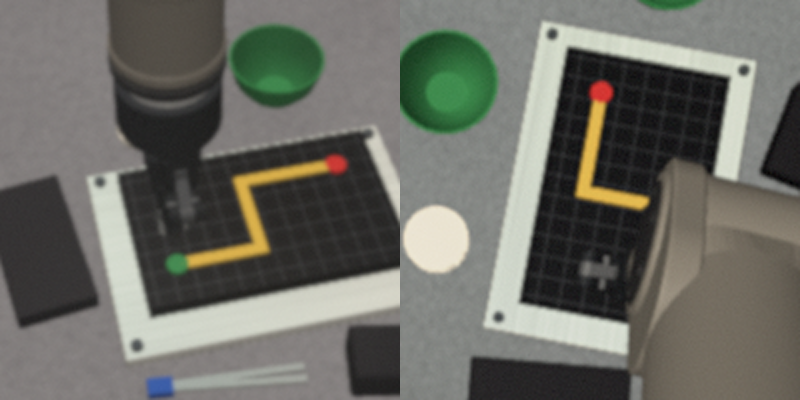

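The side crop shows the shut tips hovering about 10 mm to the +y side of the green disc (crop pixel (178,263)), which matches the computed offset. I correct that and descend.

>>> apply_moves(
  moves=[
    [0, 0, 0, -0.002, -0.005, 0, -1],
    [0, 0, 0, 0, -0.005, 0, -1],
    [0, 0, 0, 0, 0, 0.01, -1],
    [0, 0, 0, 0, 0, 0.01, -1],
    [0, 0, 0, 0, 0, 0.008, -1],
    [0, 0, 0, 0, 0, 0.004, -1],
    [0, 0, 0, 0, 0, 0, -1],
    [0, 0, 0, 0, 0, 0, -1],
  ],
)

```text
clock: 3.68
tcp_pos: [0.5095, -0.0804, 0.0487]
orientation: [-0.303, -3.126, 0.0]
contact_force: [0.2, 0.4, 0.3]
grip_width: 0.0001
gripper_force: 0.0
```

```bash
python3 s.py; python3 - <<'E'
from bench import grab_frame
import cv2
a=grab_frame("side")
cv2.imwrite("pics/c2.png",cv2.resize(a[270:370,260:400],(784,560),interpolation=2))
E
```

```text
t 3.68 tcp [ 0.5095 -0.0804  0.0487] face grasp mm [-80.2 -35.3] Fz [0.2  0.4  0.29] grip 0.0001
face x in tool [-1.    -0.    -0.001] tool z [-0.0012 -0.     -1.    ]
shift to green [-0.2  0.3 -0. ]
```

View pics/c2.png

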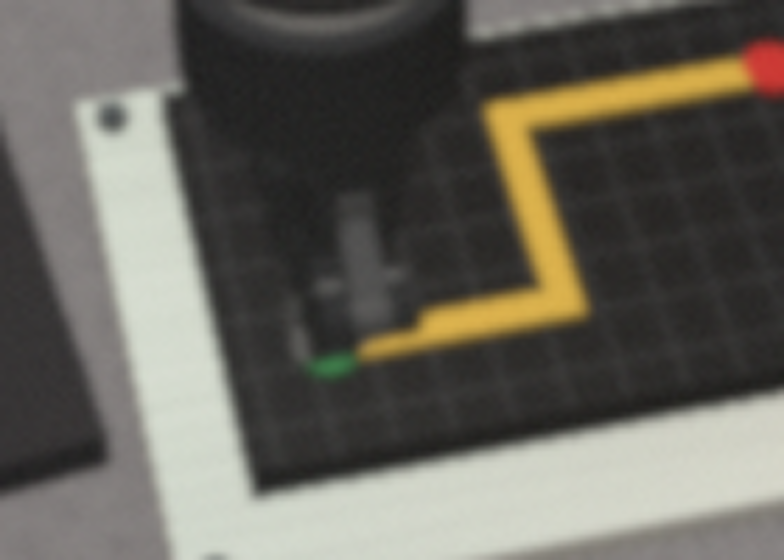

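The tips hover just over the green disc (crop pixel (332,362)), as expected. I press gently.

>>> apply_moves(
  moves=[
    [0, 0, 0, 0, 0, 0.002, -1],
    [0, 0, 0, 0, 0, 0.002, -1],
    [0, 0, 0, 0, 0, 0.002, -1],
    [0, 0, 0, 0, 0, 0.001, -1],
    [0, 0, 0, 0, 0, 0.001, -1],
    [0, 0, 0, 0, 0, 0.001, -1],
    [0, 0, 0, 0, 0, 0, -1],
    [0, 0, 0, 0, 0, 0, -1],
  ],
)

```text
clock: 4.4
tcp_pos: [0.51, -0.0804, 0.0404]
orientation: [0.303, 3.127, 0.0]
contact_force: [-0.9, -0.1, 3.0]
grip_width: -0.0001
gripper_force: 1.6
```

```bash
python3 s.py
```

```text
t 4.4 tcp [ 0.51   -0.0804  0.0404] face grasp mm [-79.7 -35.2] Fz [-0.9  -0.12  3.03] grip -0.0001
face x in tool [-1. -0.  0.] tool z [ 3.e-04  1.e-04 -1.e+00]
shift to green [ 0.3  0.2 -0. ]
```

>>> apply_moves(
  moves=[
    [0, 0, 0, 0, 0, 0.001, -1],
    [0, 0, 0, 0, 0, 0.001, -1],
    [0, 0, 0, 0, 0, 0, -1],
    [0, 0, 0, -0.003, 0, 0, -1],
    [0, 0, 0, -0.005, 0, 0, -1],
    [0, 0, 0, -0.005, 0, 0, -1],
    [0, 0, 0, -0.005, 0, 0, -1],
    [0, 0, 0, 0, 0, 0, -1],
  ],
)

```text
clock: 5.07
tcp_pos: [0.5289, -0.0843, 0.0384]
orientation: [0.303, 3.126, -0.0]
contact_force: [0.1, 0.9, 5.0]
grip_width: 0.0001
gripper_force: 2.2
```

```bash
python3 s.py
```

```text
t 5.07 tcp [ 0.5289 -0.0843  0.0384] face grasp mm [-60.4 -35.4] Fz [0.07 0.89 4.97] grip 0.0001
face x in tool [-1.     0.     0.001] tool z [ 1.3e-03 -4.0e-04 -1.0e+00]
shift to green [19.6  0.4 -0. ]
```

Sunk about 4.5 mm at 5 N, so this depth works. I continue along leg 1.

>>> apply_moves(
  moves=[
    [0, 0, 0, -0.005, 0, 0, -1],
    [0, 0, 0, -0.005, 0, 0, -1],
    [0, 0, 0, -0.005, 0, 0, -1],
    [0, 0, 0, -0.005, 0, 0, -1],
    [0, 0, 0, -0.005, 0, 0, -1],
    [0, 0, 0, -0.005, 0, 0, -1],
    [0, 0, 0, 0, 0, 0, -1],
    [0, 0, 0, 0, 0, 0, -1],
  ],
)

```text
clock: 5.73
tcp_pos: [0.5586, -0.0899, 0.0387]
orientation: [0.303, 3.124, -0.0]
contact_force: [0.6, 0.3, 3.9]
grip_width: 0.0001
gripper_force: 2.1
```

```bash
python3 s.py
```

```text
t 5.73 tcp [ 0.5586 -0.0899  0.0387] face grasp mm [-30.3 -35.3] Fz [0.57 0.3  3.91] grip 0.0001
face x in tool [-1.     0.     0.003] tool z [ 2.9e-03 -6.0e-04 -1.0e+00]
shift to green [49.7  0.3 -0.1]
```

>>> apply_moves(
  moves=[
    [0, 0, 0, -0.005, 0, 0, -1],
    [0, 0, 0, -0.005, 0, 0, -1],
    [0, 0, 0, -0.005, 0, 0, -1],
    [0, 0, 0, -0.005, 0, 0, -1],
    [0, 0, 0, 0, 0, 0, -1],
    [0, 0, 0, 0, 0, 0, -1],
    [0, 0, 0, 0, 0.005, 0, -1],
    [0, 0, 0, 0, 0, 0, -1],
  ],
)

```text
clock: 6.4
tcp_pos: [0.5784, -0.0885, 0.0386]
orientation: [0.303, 3.125, -0.001]
contact_force: [0.9, -2.5, 5.4]
grip_width: -0.0003
gripper_force: 2.1
```

```bash
python3 s.py
```

```text
t 6.4 tcp [ 0.5784 -0.0885  0.0386] face grasp mm [-11.1 -30. ] Fz [ 0.92 -2.52  5.39] grip -0.0003
face x in tool [-1.    -0.     0.002] tool z [ 1.7e-03 -6.0e-04 -1.0e+00]
shift to green [68.9 -5.  -0.1]
```

>>> apply_moves(
  moves=[
    [0, 0, 0, -0.001, 0.005, 0, -1],
    [0, 0, 0, 0, 0.005, 0, -1],
    [0, 0, 0, 0, 0.005, 0, -1],
    [0, 0, 0, 0, 0.005, 0, -1],
    [0, 0, 0, 0, 0.005, 0, -1],
    [0, 0, 0, 0, 0.005, 0, -1],
    [0, 0, 0, 0, 0, 0, -1],
    [0, 0, 0, 0, 0, 0, -1],
  ],
)

```text
clock: 7.07
tcp_pos: [0.5846, -0.0575, 0.0383]
orientation: [-0.301, -3.127, -0.003]
contact_force: [0.7, 1.9, 4.2]
grip_width: 0.0001
gripper_force: 2.2
```

```bash
python3 s.py; python3 - <<'E'
from bench import grab_frame
import cv2
a=grab_frame("side")
cv2.imwrite("pics/c3.png",cv2.resize(a[250:370,270:440],(785,554),interpolation=2))
E
```

```text
t 7.07 tcp [ 0.5846 -0.0575  0.0383] face grasp mm [-11.    1.5] Fz [0.74 1.85 4.21] grip 0.0001
face x in tool [-1.    -0.002 -0.   ] tool z [ 1.0e-04  1.6e-03 -1.0e+00]
shift to green [ 69.1 -36.4  -0. ]
```

View pics/c3.png

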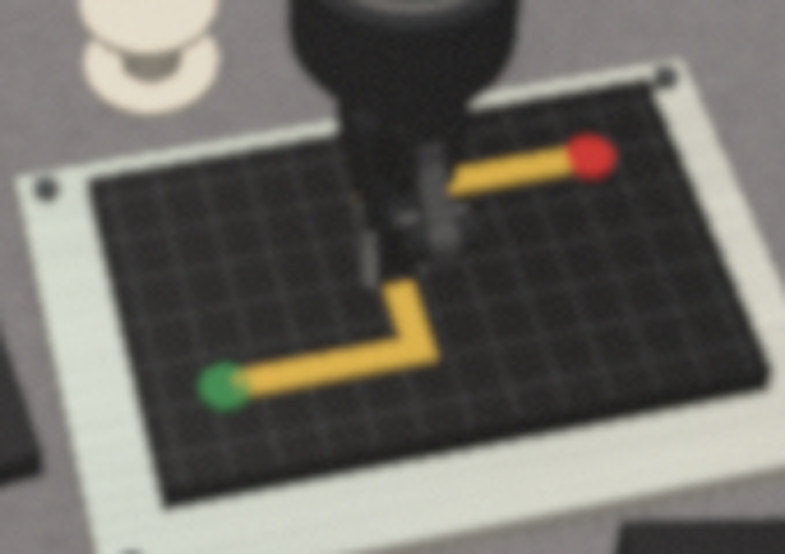

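The tips stand on the middle of the second leg (line emerging at crop pixel (400,285)), so the stroke is on the line. I continue to corner b.

>>> apply_moves(
  moves=[
    [0, 0, 0, -0.001, 0.005, 0, -1],
    [0, 0, 0, 0, 0.005, 0, -1],
    [0, 0, 0, 0, 0.005, 0, -1],
    [0, 0, 0, 0, 0.005, 0, -1],
    [0, 0, 0, 0, 0.005, 0, -1],
    [0, 0, 0, 0, 0.005, 0, -1],
    [0, 0, 0, 0, 0.003, 0, -1],
    [0, 0, 0, 0, 0, 0, -1],
  ],
)

```text
clock: 7.78
tcp_pos: [0.5918, -0.0257, 0.0382]
orientation: [0.301, 3.127, 0.001]
contact_force: [-0.4, 0.3, 3.9]
grip_width: -0.0
gripper_force: 2.2
```

```bash
python3 s.py
```

```text
t 7.78 tcp [ 0.5918 -0.0257  0.0382] face grasp mm [-9.9 34.1] Fz [-0.44  0.28  3.87] grip -0.0
face x in tool [-1.    -0.001 -0.   ] tool z [ 1.e-04  8.e-04 -1.e+00]
shift to green [ 70.2 -69.   -0.1]
```

>>> apply_moves(
  moves=[
    [0, 0, 0, 0, 0, 0, -1],
    [0, 0, 0, -0.005, 0, 0, -1],
    [0, 0, 0, -0.005, 0, 0, -1],
    [0, 0, 0, -0.005, 0, 0, -1],
    [0, 0, 0, -0.005, 0, 0, -1],
    [0, 0, 0, -0.005, 0, 0, -1],
    [0, 0, 0, -0.005, 0, 0, -1],
    [0, 0, 0, 0, 0, 0, -1],
  ],
)

```text
clock: 8.45
tcp_pos: [0.6225, -0.0334, 0.0384]
orientation: [0.303, 3.125, -0.0]
contact_force: [-0.1, -0.1, 3.8]
grip_width: -0.0002
gripper_force: 2.2
```

```bash
python3 s.py
```

```text
t 8.45 tcp [ 0.6225 -0.0334  0.0384] face grasp mm [21.6 32.5] Fz [-0.14 -0.11  3.82] grip -0.0002
face x in tool [-1.     0.     0.002] tool z [ 1.6e-03 -4.0e-04 -1.0e+00]
shift to green [101.6 -67.5  -0.2]
```

>>> apply_moves(
  moves=[
    [0, 0, 0, -0.005, 0.001, 0, -1],
    [0, 0, 0, -0.005, 0.001, 0, -1],
    [0, 0, 0, -0.005, 0, 0, -1],
    [0, 0, 0, -0.005, 0, 0, -1],
    [0, 0, 0, -0.005, 0, 0, -1],
    [0, 0, 0, -0.005, 0, 0, -1],
    [0, 0, 0, 0, 0, 0, -1],
    [0, 0, 0, 0, 0, 0, -1],
  ],
)

```text
clock: 9.12
tcp_pos: [0.6524, -0.0369, 0.0387]
orientation: [0.303, 3.124, -0.0]
contact_force: [1.1, -0.0, 3.8]
grip_width: -0.0002
gripper_force: 2.1
```

```bash
python3 s.py
```

```text
t 9.12 tcp [ 0.6524 -0.0369  0.0387] face grasp mm [51.6 34.8] Fz [ 1.09 -0.02  3.78] grip -0.0002
face x in tool [-1.     0.     0.003] tool z [ 2.8e-03 -3.0e-04 -1.0e+00]
shift to green [131.6 -69.8  -0.4]
```

>>> apply_moves(
  moves=[
    [0, 0, 0, -0.005, 0, 0, -1],
    [0, 0, 0, -0.005, 0, 0, -1],
    [0, 0, 0, -0.005, 0, 0, -1],
    [0, 0, 0, -0.005, 0, 0, -1],
    [0, 0, 0, -0.003, 0, 0, -1],
    [0, 0, 0, 0, 0, 0, -1],
    [0, 0, 0, 0, 0, 0, -1],
    [0, 0, 0, 0, 0, 0, -1],
  ],
)

```text
clock: 9.78
tcp_pos: [0.6744, -0.0414, 0.0387]
orientation: [0.303, 3.125, -0.0]
contact_force: [1.2, -0.4, 4.4]
grip_width: 0.0
gripper_force: 2.1
```

```bash
python3 s.py; python3 - <<'E'
from bench import grab_frame
import cv2
a=grab_frame("side");b=grab_frame("top")
cv2.imwrite("pics/c4.png",cv2.hconcat([cv2.resize(a[200:400,230:430],(400,400),interpolation=2),cv2.resize(b[150:350,280:480],(400,400),interpolation=2)]))
E
```

```text
t 9.78 tcp [ 0.6744 -0.0414  0.0387] face grasp mm [74.1 34.6] Fz [ 1.19 -0.36  4.44] grip 0.0
face x in tool [-1.     0.     0.002] tool z [ 2.2e-03 -4.0e-04 -1.0e+00]
shift to green [154.1 -69.6  -0.3]
```

View pics/c4.png

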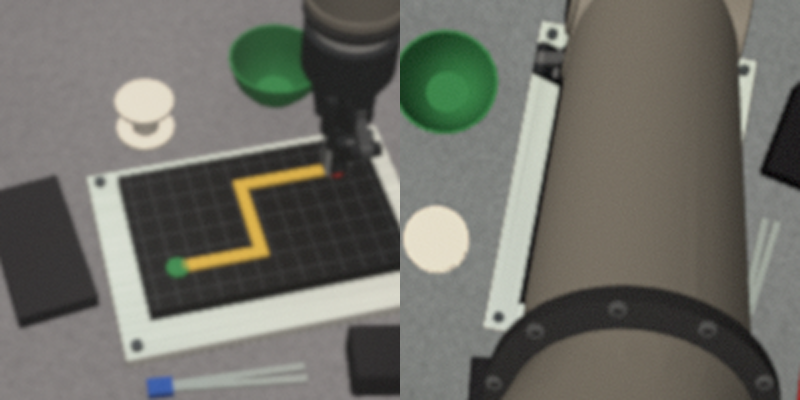

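The tips sit on the red disc (side crop (338,174)), the panel is sunk about 4 mm at 4.4 N, and the bowls, spool and power bank look unmoved. I hand in.

```bash
python3 -c "
from bench import order
print(order.hand_in())"
```

```text
the job is handed in; nothing more can be done
None
```

I ran the shut fingertips along the line from the green end to the red end in one stroke and handed the job in at about 10 s. They were still pressing the red disc, with the panel sunk about 4 mm and nothing else visibly moved; no verdict was returned.

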